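# Hold the sealer's timer dial at its third click

## Robot

A 7-joint arm with a two-finger parallel gripper is mounted at the origin on the work surface; the furniture and walls round the work are solid. World frame = base frame: x ahead of the robot, y to its left, z up, the work surface at z = 0. Lengths are in mm, angles in degrees, forces in N, time in s.
With the tool pointing down it reaches from about 425 to 825 mm from the base axis. Payload 3.6 kg.
Tool frame: the origin (TCP) lies at the very end of the fingers, on their centre line; the grasp point (between the pads) lies 19 mm behind it; z points along the fingers, y is the line along which they close (so a half turn about z gives the same grasp; the last joint's range is limited). The gripper opens to 93 mm and grips with 3 to 60 N. Pads are 15 mm wide; open, the fingers measure 128 mm over their backs; the gripper's body (75 mm by 188 mm) begins 65 mm behind the grasp point.
Start: joints at [-65.632, 35.231, -0.722, 81.555, 0.464, 63.22, -2.315], TCP at [283.742, 584.764, 179.94] pointing down, gripper open.
Joint ranges: [-178.69, 178.69], [-17.37, 117.87], [-77.05, 75.6], [15.02, 138.74], [-78.02, 258.01], [0.78, 113.62], [-162.83, 162.83]. Speed limits (degrees/s): [159.86, 159.86, 180, 180, 180, 180, 180].

## Interface

Orientations are given as [roll, pitch, yaw] about the fixed x, y, z axes, in that order (R = Rz(yaw) Ry(pitch) Rx(roll)).
In Python, from rig import arm gives the robot as it stands.
- The arm moves only by the tool drive_tool, never from a script. Its argument "commands" is a list of rows, each an object with "twist": the turn, a rotation vector about the tool's x, y, z in degrees, a list of three; "translation": the shift along the tool's x, y, z in mm, a list of three; "fingers": the closure, from 0 (fully open) to 1 (shut). In form: [{"twist": [rx, ry, rz], "translation": [tx, ty, tz], "fingers": fingers}, ...]. A call has exactly 8 rows; each row is the pose to reach, as a shift and turn from the pose commanded when the call began, along the tool's axes at that moment; what a row does not reach only later rows make up. A row lasts 1/10 s, in which the tool goes at most 50 mm and 8.59 degrees, less where a joint would pass 70% of its speed; a pose out of reach is approached as far as the arm can. A call with a gripper value outside its range is refused whole. The fingers move at their own pace and stop on an object; "newtons" is the grip in N (left out, the last holds). Time passes only in rows, so rows that repeat a pose let the fingers close, or fill a call up. It gives the time, the measured TCP pose, the force, the opening and the grip force at its end, in the units of the state.
- arm.state(): the state, without advancing time (a new reading comes with each control period).
- arm.camera(name): name is "scene" or "side" or "wrist"; returns (picture, depth): 400x640x3 uint8, blue, green, red; 400x640 float32, mm along the optical axis (not along the pixel's ray), 0 where there is no reading.
- arm.camera_params(name): a dict with "fx", "fy", "cx", "cy" (pixels), "cam_to_world" (4x4, takes a point from camera to world coordinates). Camera axes: x right, y up, looking along -z (the intrinsics and any distortion apply to the point x, -y, -z); pixel columns grow to the right and rows downward; lengths in mm; the calibration is good to about 2 mm. A picture is of the moment at which its call begins: read the wrist's pose just before it. camera_params takes no time and is no camera call; for the wrist camera it gives the pose at the moment of the call.
- arm.finish_job(): hands the job in; it is judged then, once.
The state is a dict: "time": time; "q": joint angles; "qvel": joint speeds; "tau": joint torques, N m; "tcp_pos": TCP position; "ee_rot": TCP orientation; "force": force on the tool from outside, world axes, zero at the start; "moment": the same for the moment, N m; "opening": finger opening in mm; "finger_force": force on a finger pad.
Only numpy, scipy, OpenCV 4.12 (cv2) and the standard library are available. Lean on these libraries where they do the work, as an engineer would, in place of code of your own. Each camera call takes 0.05 s, during which the arm holds its last target. There are 200 camera calls.

## Task

A jar has been left standing on the bag sealer's dial box, in the way of the dial's handle: take it off before turning the dial and stand it upright, well on the cutting board, without shifting the cup of plums or tipping the jar over. Then turn the spring-return dial clockwise (seen from above) by its upright handle, past the first and second clicks to the third. Keep hold of the handle: finish with the gripper still holding the dial at the third click, because it springs back as soon as it is let go.

Things in the scene. Friction and masses are not known exactly. Their poses are not given: they have to be found in the camera images.
- dial_box: Grey metal dial box, 150 x 150 mm, top plate 40 mm above the table, fixed. Origin: centre of its underside, at table height; z up, front -x (turned to the robot or its left). The dial's axis is vertical at (+35, 0) mm. Dark inlaid marks on an arc 94 mm from the axis show the dial's places: a bar at rest, then one, two, three studs for the first, second and third click.
- dial_axis (a point): Point on the dial's vertical axis, 104 mm above the table. The dial is a black hub, 44 mm in diameter, its top 71 mm above the table, with a black crank arm (16 mm wide, 52 to 62 mm above the table) that carries the upright handle 70 mm from the axis. At rest the direction from axis to handle is 0.6 rad from the box's -x toward its -y (front right).
- dial_handle (a point): Centre of the top end of the dial's upright handle, which moves with the dial: a round steel pin, 14 mm in diameter, 70 mm from the axis, its top 104 mm above the table, free from 63 mm above the table upward (below that a 22 mm boss of the crank arm).
- dial (a joint): Dial angle in rad: 0 at rest, growing clockwise seen from above (handle swings from front right to front left). Clicks (detents) at 0.4, 0.8 and 1.2; it stiffens past 1.2, solid stop at 1.3. A spring always turns it back to 0: 0.12 N m at rest to 0.19 N m at the third click, the clicks adding or taking up to 0.06 N m (about 1 to 4 N at the handle).
- jar: Small closed spice jar, 45 mm in diameter, 106 mm tall, about 0.11 kg; at the start it stands upright on the dial box's top plate, just where the handle must swing to. Origin: centre of its underside; z up the jar. The round lid, 85 to 106 mm above its underside, is 45 mm in diameter, the body just below it 42 mm.
- board: Plain wooden cutting board, 115 mm (its x) x 190 mm (its y) x 12 mm thick, lying flat on a low plywood riser, top 62 mm above the table; empty, does not move. Origin: centre of the board's underside, 50 mm above the table. Board and dial box lie in a free strip running from ahead-left of the robot at -0.52 rad from x; a tub (140 mm) with a strainer (up to 310 mm high) stands close to its right.
- cup_a: Clear lidded cup of plums, 113 mm in diameter, 52 mm high; leave alone. Origin: centre of its underside.

How it is judged:
By the outcome, as a careful person would: the job done as asked, in the order asked, and still so for the second after the job is handed in, while the arm keeps its last pose, push and grip.
It also fails if it takes over 64 s, if anything falls off the work surface, if the arm or the gripper's body presses on something with over 40 N, if the wrist force passes 120 N, or if a joint passes its speed limit or range.

## Working session

There is one attempt and no reset: what is moved stays moved. The work goes in short steps, Python scripts to look and compute and a tool call to move; the robot and the scene stay as the last step left them, time stands still between calls to the robot, and variables do not carry over. Pictures are saved under pics/ and viewed, at most 10 in all, crops included, and the job is handed in when it is done.

Besides the shell and the picture viewer there is one more tool, called after "Request:" in YAML: its name, and indented under it one key for each argument. drive_tool: Moves the arm, as the interface text tells. Its arguments: {"type":"object","properties":{"commands":{"type":"array"},"newtons":{"type":"number"}},"required":["commands"]}

```bash
ls; mkdir -p pics
python3 - <<'E'
from rig import arm
import cv2,numpy as np
s=arm.state();print({k:np.round(v,2).tolist() for k,v in s.items()})
for n in("scene","side","wrist"):
    p=arm.camera_params(n);im,d=arm.camera(n)
    np.savez(f"{n}0.npz",im=im,d=d,M=p["cam_to_world"],k=[p[x] for x in("fx","fy","cx","cy")])
    print(n,{k:(np.round(v,3).tolist() if not isinstance(v,str) else v) for k,v in p.items()})
    cv2.imwrite(f"pics/{n}0.png",im)
E
```

```text
pics
{'time': 0.0, 'q': [-65.63, 35.29, -0.72, 81.64, 0.46, 63.22, -2.31], 'qvel': [-0.07, -0.01, 0.03, -0.01, -0.05, -0.03, -0.05], 'tau': [-0.0, -45.89, 0.21, -16.57, -0.06, 0.02, 0.0], 'tcp_pos': [283.37, 583.97, 178.78], 'ee_rot': [-179.85, 0.0, 154.12], 'force': [-0.4, 0.04, 0.29], 'moment': [0.08, 0.02, -0.0], 'finger_force': 0.0, 'opening': 93.48}
scene {'fx': 392.246, 'fy': 392.246, 'cx': 317.551, 'cy': 203.35, 'cam_to_world': [[0.851, 0.321, -0.415, 183.707], [-0.525, 0.524, -0.67, -462.48], [0.002, 0.788, 0.615, 619.197], [0.0, 0.0, 0.0, 1.0]]}
side {'fx': 485.301, 'fy': 485.301, 'cx': 324.605, 'cy': 191.333, 'cam_to_world': [[-0.813, 0.207, -0.545, -14.339], [-0.582, -0.258, 0.771, 946.412], [0.018, 0.944, 0.33, 465.737], [0.0, 0.0, 0.0, 1.0]]}
wrist {'fx': 333.755, 'fy': 333.755, 'cx': 324.82, 'cy': 198.969, 'cam_to_world': [[0.436, -0.868, -0.238, 217.673], [0.9, 0.42, 0.117, 617.503], [-0.002, -0.265, 0.964, 383.401], [0.0, 0.0, 0.0, 1.0]]}
```

View pics/scene0.png

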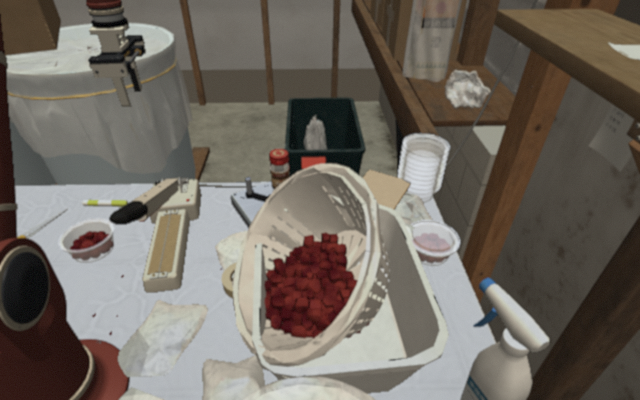

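View pics/side0.png

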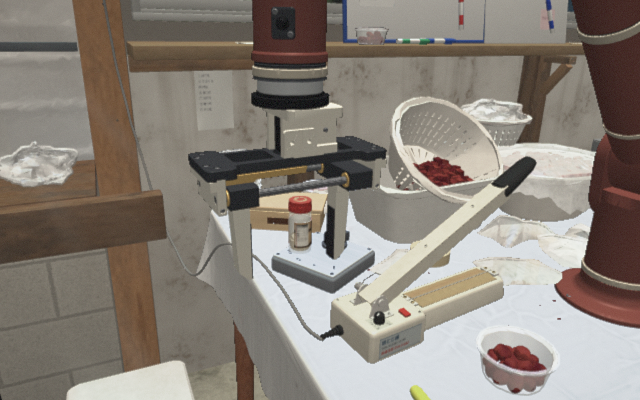

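View wrist.

The scene view shows the jar's red lid at (278,158), mostly hidden by the strainer. The side view shows the jar at (300,220), the dial box at (323,262), the handle at about (340,235) behind a finger, and the board at (290,205).

View pics/wrist0.png

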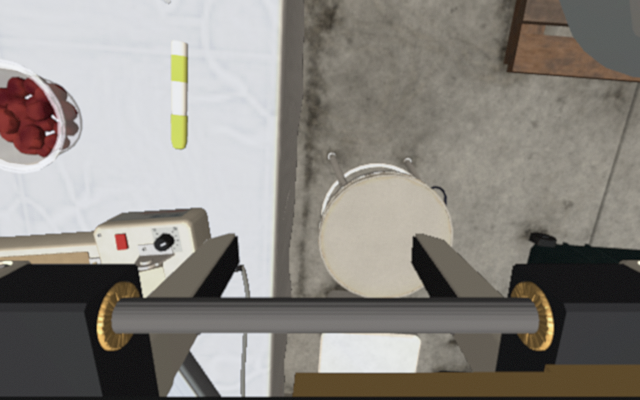

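```bash
cat > h.py <<'E'
import numpy as np,cv2
def cloud(f):
    z=np.load(f);d=z["d"];fx,fy,cx,cy=z["k"];v,u=np.mgrid[:400,:640]
    P=np.stack([(u-cx)/fx*d,-(v-cy)/fy*d,-d],-1)@z["M"][:3,:3].T+z["M"][:3,3]
    P[d==0]=np.nan
    return z["im"],P
E
python3 - <<'E'
from h import *
for n in("side","wrist"):
    im,P=cloud(n+"0.npz")
    X,Y,Z=P[...,0],P[...,1],P[...,2]
    near=(X>200)&(X<800)&(Y>200)&(Y<900)
    hh,_=np.histogram(Z[near],np.arange(-50,250,5));print(n,[(int(-50+5*i),int(c)) for i,c in enumerate(hh) if c>300])
    b,g,r=[im[...,i].astype(int) for i in range(3)]
    red=(r>120)&(g<70)&(b<70)&near&(Z>80)&(Z<200)
    print("red",red.sum(),np.nanpercentile(P[red],[5,50,95],axis=0).round() if red.any() else 0)
    for px in [(300,205),(300,225),(323,262),(290,262),(340,240),(270,205),(310,203),(265,222),(315,225)] if n=="side" else []:
        print(px,P[px[1],px[0]].round())
E
```

```text
side [(-10, 425), (-5, 7507), (0, 3080), (5, 679), (10, 604), (15, 630), (20, 679), (25, 643), (30, 727), (35, 1882), (40, 1471), (45, 710), (50, 802), (55, 1266), (80, 318)]
red 47 [[505. 269. 128.]
 [516. 283. 136.]
 [529. 287. 145.]]
(300, 205) [511. 282. 142.]
(300, 225) [511. 281. 101.]
(323, 262) [459. 277.  38.]
(290, 262) [511. 313.  36.]
(340, 240) [252. 539. 239.]
(270, 205) [697. 159.  61.]
(310, 203) [506. 258. 140.]
(265, 222) [703. 170.  20.]
(315, 225) [602. 110.  19.]
wrist [(-10, 548), (-5, 10387), (0, 7138), (5, 438), (10, 444), (15, 448), (20, 446), (25, 424), (30, 525), (35, 873), (40, 1754), (45, 335), (50, 790), (55, 2645), (80, 364), (225, 395), (230, 432), (235, 467), (240, 530)]
red 0 0
```

Request:
drive_tool:
  commands:
    - {"twist":[0,0,0],"translation":[0,0,-40],"fingers":0}
    - {"twist":[0,0,0],"translation":[0,0,-85],"fingers":0}
    - {"twist":[0,0,0],"translation":[-25,-8,-120],"fingers":0}
    - {"twist":[0,0,0],"translation":[-65,-22,-140],"fingers":0}
    - {"twist":[0,0,0],"translation":[-110,-38,-150],"fingers":0}
    - {"twist":[0,0,0],"translation":[-155,-54,-160],"fingers":0}
    - {"twist":[0,0,0],"translation":[-200,-70,-160],"fingers":0}
    - {"twist":[0,0,0],"translation":[-245,-85,-160],"fingers":0}

```text
time: 0.95
tcp_pos: [468.2, 399.7, 340.3]
ee_rot: [180.0, 0.0, 154.1]
force: [0.7, -0.9, -0.5]
opening: 92.8
finger_force: 0.0
```

Request:
drive_tool:
  commands:
    - {"twist":[0,0,0],"translation":[-40,-14,0],"fingers":0}
    - {"twist":[0,0,0],"translation":[-80,-28,0],"fingers":0}
    - {"twist":[0,0,0],"translation":[-120,-42,0],"fingers":0}
    - {"twist":[0,0,0],"translation":[-150,-52,0],"fingers":0}
    - {"twist":[0,0,0],"translation":[-150,-52,0],"fingers":0}
    - {"twist":[0,0,0],"translation":[-150,-52,0],"fingers":0}
    - {"twist":[0,0,0],"translation":[-150,-52,0],"fingers":0}
    - {"twist":[0,0,0],"translation":[-150,-52,0],"fingers":0}

```text
time: 1.75
tcp_pos: [578.0, 291.1, 340.0]
ee_rot: [180.0, -0.1, 154.3]
force: [-0.1, -0.0, -0.0]
opening: 93.2
finger_force: 0.0
```

Run:
```python
from rig import arm
import cv2,numpy as np
s=arm.state();print({k:np.round(s[k],2).tolist() for k in("time","q","tcp_pos","ee_rot","force")})
for n in("side","wrist"):
    p=arm.camera_params(n);im,d=arm.camera(n)
    np.savez(f"{n}1.npz",im=im,d=d,M=p["cam_to_world"],k=[p[x] for x in("fx","fy","cx","cy")])
    cv2.imwrite(f"pics/{n}1.png",im)
a=cv2.imread("pics/side1.png")[120:400,150:510];b=cv2.imread("pics/wrist1.png")
c=np.zeros((680,640,3),np.uint8);c[:400]=b;c[400:,:360]=a
cv2.imwrite("pics/c1.png",cv2.resize(c,(564,600)))
```

```text
{'time': 1.75, 'q': [-30.31, 30.14, 3.23, 65.2, -1.7, 84.71, 36.95], 'tcp_pos': [578.02, 291.06, 340.02], 'ee_rot': [179.97, -0.06, 154.31], 'force': [-0.09, -0.0, -0.01]}
```

View pics/c1.png

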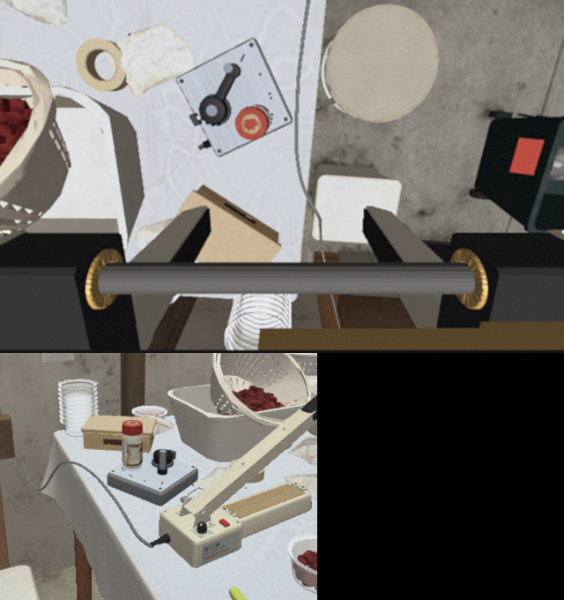

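The wrist view (composite scaled by 0.88) shows the box at about (233,95), the hub at (213,108), the handle at (232,68), the jar lid at (252,122) and the board partly visible at (235,220). Next I measure these from depth.

Run:
```python
from h import *
for n in("wrist","side"):
    im,P=cloud(n+"1.npz");X,Y,Z=P[...,0],P[...,1],P[...,2]
    def rect(m,l):
        m=cv2.morphologyEx(m.astype(np.uint8),cv2.MORPH_OPEN,np.ones((3,3)))
        k,L,S,C=cv2.connectedComponentsWithStats(m);i=1+S[1:,4].argmax();q=P[L==i]
        print(n,l,len(q),cv2.minAreaRect(q[:,:2].astype(np.float32)),'z',np.median(q[:,2]).round(1))
    near=lambda x,y,r:np.hypot(X-x,Y-y)<r
    rect(near(485,255,130)&(Z>33)&(Z<46),"box")
    rect(near(690,150,170)&(Z>54)&(Z<68)&(im.max(-1)>0),"board")
    rect(near(500,265,110)&(Z>134)&(Z<154),"lid")
    rect(near(500,265,110)&(Z>97)&(Z<109),"handletop")
    rect(near(500,265,110)&(Z>66)&(Z<75),"hub")
    rect(near(500,265,110)&(Z>48)&(Z<61),"arm")
    tb=near(490,300,250)&(Z<10)&(Z>-15);print("table z",np.median(Z[tb]))
    m=near(600,180,330)&(Z>64)&(Z<330)&(X<850)
    # obstacle map coarse
    g=np.full((14,14),0.)
    for x,y,z in P[m]:
        i,j=int((x-350)//40),int((y+100)//40)
        if 0<=i<14 and 0<=j<14:g[i,j]=max(g[i,j],z)
    print("rows x from 350, cols y from -100");print(g.astype(int))
```

```text
wrist box 7068 ((481.7525939941406, 242.2471923828125), (146.85919189453125, 147.0977020263672), 89.55609130859375) z 39.4
wrist board 4218 ((694.1752319335938, 104.49609375), (189.42269897460938, 115.54471588134766), 29.33622932434082) z 61.1
wrist lid 1118 ((524.525634765625, 264.98492431640625), (43.71031951904297, 42.36660385131836), 64.370361328125) z 145.7
wrist handletop 104 ((442.80859375, 265.4066162109375), (12.80053997039795, 12.600411415100098), 25.6469783782959) z 103.0
wrist hub 648 ((481.4423828125, 207.37185668945312), (39.4995002746582, 41.122982025146484), 60.031497955322266) z 67.7
wrist arm 123 ((481.4980163574219, 172.79730224609375), (16.191370010375977, 17.573209762573242), 49.779937744140625) z 58.8
table z 0.05728136310199261
rows x from 350, cols y from -100
[[130 131 139 182 182   0   0   0   0   0   0   0   0   0]
 [136 134 141 223 216   0   0   0   0   0   0   0   0   0]
 [  0   0 257 258 138   0   0  69 103 104   0   0   0   0]
 [213 234 258 254 138   0   0  72 147 147   0   0   0   0]
 [190 174  78 138   0   0   0   0 147 148   0   0   0   0]
 [  0   0 
[... 1441 characters left out ...]
4 274 258 137   0   0  68 101 103   0   0   0   0]
 [300 294 282 248 136   0   0  69 145 146   0   0   0   0]
 [  0   0  81 136   0   0   0   0 146 146   0   0   0   0]
 [125   0 135 135   0   0   0   0   0   0   0   0   0   0]
 [135 135 136   0   0   0   0   0   0   0   0   0   0   0]
 [  0   0   0   0   0   0   0   0   0   0   0   0   0   0]
 [  0   0   0   0   0   0   0   0   0   0   0   0   0   0]
 [  0   0   0   0   0   0   0   0   0   0   0   0   0   0]
 [  0   0   0   0  92 148   0   0   0   0   0   0   0   0]
 [  0   0   0   0 148 148 148   0   0   0   0   0   0   0]
 [  0   0   0 147 147   0 148   0   0   0   0   0   0   0]
 [  0   0   0   0   0   0   0   0   0   0   0   0   0   0]]
```

Request:
drive_tool:
  commands:
    - {"twist":[0,0,0],"translation":[13,-16,30],"fingers":0}
    - {"twist":[0,0,0],"translation":[27,-32,65],"fingers":0}
    - {"twist":[0,0,0],"translation":[37,-46,105],"fingers":0}
    - {"twist":[0,0,0],"translation":[37,-46,140],"fingers":0}
    - {"twist":[0,0,0],"translation":[37,-46,155],"fingers":0}
    - {"twist":[0,0,0],"translation":[37,-46,155],"fingers":0}
    - {"twist":[0,0,0],"translation":[37,-46,155],"fingers":0}
    - {"twist":[0,0,0],"translation":[37,-46,155],"fingers":0}

```text
time: 2.65
tcp_pos: [527.0, 264.7, 186.6]
ee_rot: [179.8, 0.1, 154.1]
force: [-0.2, -0.5, -0.1]
opening: 93.4
finger_force: 0.0
```

Run:
```python
from rig import arm
from h import *
s=arm.state();print({k:np.round(s[k],2).tolist() for k in("time","q","tcp_pos","ee_rot","force")})
n="wrist";p=arm.camera_params(n);im,d=arm.camera(n)
np.savez("wrist2.npz",im=im,d=d,M=p["cam_to_world"],k=[p[x] for x in("fx","fy","cx","cy")])
cv2.imwrite("pics/wrist2.png",im)
_,P=cloud("wrist2.npz");m=(np.hypot(P[...,0]-520,P[...,1]-265)<50)&(abs(P[...,2]-145)<5)
print(m.sum(),cv2.minAreaRect(P[m][:,:2].astype(np.float32)),np.median(P[m][:,2]))
for f in("side1.npz","side0.npz"):
    _,P=cloud(f);m=(P[...,2]>80)&(P[...,0]>0)&(P[...,0]<365)&(P[...,1]>120)&(P[...,1]<450)
    print(f,m.sum(),np.nanpercentile(P[m],[1,50,99],axis=0).round() if m.any() else '')
```

```text
{'time': 2.65, 'q': [-30.47, 29.28, 2.65, 91.78, -1.52, 58.79, 36.77], 'tcp_pos': [526.98, 264.69, 186.56], 'ee_rot': [179.85, 0.11, 154.14], 'force': [-0.19, -0.47, -0.06]}
2476 ((525.00537109375, 264.7484436035156), (43.22099304199219, 43.316375732421875), 64.5444564819336) 145.8492618275182
side1.npz 4706 [[174. 125.  81.]
 [240. 266. 140.]
 [316. 390. 223.]]
side0.npz 10146 [[ 33. 122.  82.]
 [106. 181. 383.]
 [307. 386. 497.]]
```

View pics/wrist2.png

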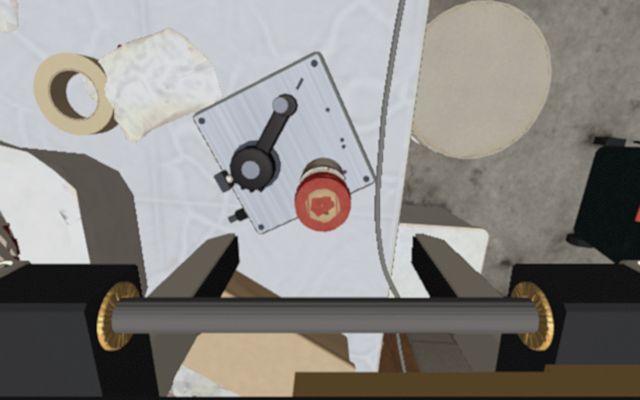

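The lid at (323,205) is centred between the fingers, so I descend and grip it.

Request:
drive_tool:
  commands:
    - {"twist":[0,0,0],"translation":[2,0,20],"fingers":0}
    - {"twist":[0,0,0],"translation":[2,0,42],"fingers":0}
    - {"twist":[0,0,0],"translation":[2,0,60],"fingers":0}
    - {"twist":[0,0,0],"translation":[2,0,68],"fingers":0}
    - {"twist":[0,0,0],"translation":[2,0,68],"fingers":0}
    - {"twist":[0,0,0],"translation":[2,0,68],"fingers":0.3}
    - {"twist":[0,0,0],"translation":[2,0,68],"fingers":0.45}
    - {"twist":[0,0,0],"translation":[2,0,68],"fingers":0.6}
  newtons: 18

```text
time: 3.5
tcp_pos: [524.8, 265.1, 118.0]
ee_rot: [179.9, 0.1, 154.1]
force: [0.3, 0.1, 0.0]
opening: 73.3
finger_force: 0.0
```

Request:
drive_tool:
  commands:
    - {"twist":[0,0,0],"translation":[0,0,0],"fingers":0.7}
    - {"twist":[0,0,0],"translation":[0,0,0],"fingers":0.7}
    - {"twist":[0,0,0],"translation":[0,0,0],"fingers":0.7}
    - {"twist":[0,0,0],"translation":[0,0,0],"fingers":0.7}
    - {"twist":[0,0,0],"translation":[0,0,-3],"fingers":0.7}
    - {"twist":[0,0,0],"translation":[0,0,-8],"fingers":0.7}
    - {"twist":[0,0,0],"translation":[0,0,-14],"fingers":0.7}
    - {"twist":[0,0,0],"translation":[0,0,-20],"fingers":0.7}

```text
time: 4.3
tcp_pos: [524.3, 264.8, 137.7]
ee_rot: [180.0, 0.0, 154.1]
force: [-0.7, 0.1, 1.2]
opening: 28.0
finger_force: 0.0
```

Run:
```python
from rig import arm
from h import *
s=arm.state();print({k:np.round(s[k],2).tolist() for k in("time","tcp_pos","force","opening","finger_force")})
c=[]
for n in("wrist","side"):
    p=arm.camera_params(n);im,d=arm.camera(n);np.savez(n+"3.npz",im=im,d=d,M=p["cam_to_world"],k=[p[x] for x in("fx","fy","cx","cy")])
    c.append(im[100:400,160:500] if n=="wrist" else cv2.resize(im[100:300,200:420],(340,300)))
cv2.imwrite("pics/c3.png",np.hstack(c))
```

```text
{'time': 4.3, 'tcp_pos': [524.32, 264.81, 137.66], 'force': [-0.7, 0.13, 1.23], 'opening': 27.99, 'finger_force': 0.0}
```

View pics/c3.png

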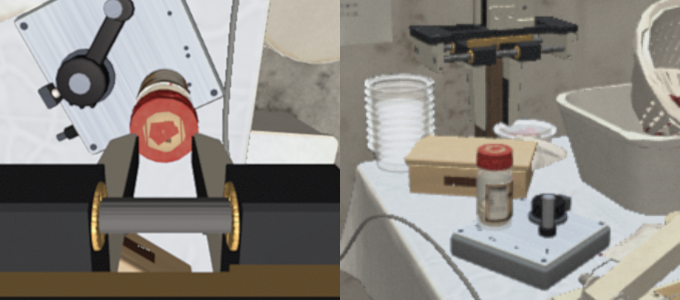

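Run:
```python
from h import *
for n in("wrist3","side3"):
    im,P=cloud(n+".npz")
    z=np.load(n+".npz");M=np.linalg.inv(z["M"]);fx,fy,cx,cy=z["k"]
    for w in([524.3,264.8,137.7],[524.3,264.8,156.7],[524.5,265,146],[524.3,264.8,220]):
        q=M[:3,:3]@w+M[:3,3];print(n,w,(cx+fx*q[0]/-q[2]).round(),(cy-fy*q[1]/-q[2]).round(),"depth",-q[2].round())
    b,g,r=[im[...,i].astype(int) for i in range(3)]
    m=(np.hypot(P[...,0]-525,P[...,1]-265)<50)&(r>120)&(g<80)&(b<80)&(P[...,2]>100)
    print("red",np.nanpercentile(P[m],[2,50,98],axis=0).round(1))
    m=(np.hypot(P[...,0]-525,P[...,1]-265)<90)&(P[...,2]>100)
    hh,_=np.histogram(P[m][:,2],np.arange(100,300,10));print(hh)
    for v in range(100,200,8) if n=="side3" else range(190,300,10):
        print(v,[tuple(P[v,u].round().astype(int)) if np.isfinite(P[v,u,0]) else 0 for u in ((285,295,305,315) if n=="side3" else (280,300,325,350,370))])
im=np.load("side3.npz")["im"];cv2.imwrite("pics/s3.png",cv2.resize(im[80:230,230:390],None,fx=4,fy=4,interpolation=cv2.INTER_CUBIC))
```

```text
wrist3 [524.3, 264.8, 137.7] 323.0 225.0 depth 217.0
wrist3 [524.3, 264.8, 156.7] 323.0 236.0 depth 198.0
wrist3 [524.5, 265, 146] 324.0 230.0 depth 209.0
wrist3 [524.3, 264.8, 220] 322.0 293.0 depth 137.0
red [[503.7 246.  135.8]
 [510.8 272.5 145.4]
 [545.2 285.9 178.7]]
[  532   215   101   322  3474     0     0   115   484   646   794   766
   722   494   215   442  9260 21821 27761]
190 [(np.int64(507), np.int64(228), np.int64(41)), (np.int64(504), np.int64(255), np.int64(98)), (np.int64(505), np.int64(275), np.int64(131)), (np.int64(536), np.int64(287), np.int64(39)), (np.int64(544), np.int64(303), np.int64(39))]
200 [(np.int64(516), np.int64(223), np.int64(40)), (np.int64(504), np.int64(258), np.int64(134)), (np.int64(508), np.int64(274), np.int64(146)), (np.int64(522), np.int64(286), np.int64(117)), (np.int64(553), np.int64(300), np.int64(39))]
210 [(np.int64(525), np.int64(219), np.int64(40)), (np.int64(507), np.int64(257), np.int64(145)), (np.int64(513), np.int64(271), np.int64(146)), (np.int64(520), np.int64(285), np.int64(146)), (np.int64(575), np.int64(295), np.int64(1))
[... 4057 characters left out ...]
.int64(-302), np.int64(-26)), (np.int64(524), np.int64(250), np.int64(196)), (np.int64(504), np.int64(245), np.int64(199))]
180 [(np.int64(539), np.int64(292), np.int64(188)), (np.int64(993), np.int64(-300), np.int64(-54)), (np.int64(523), np.int64(251), np.int64(181)), (np.int64(747), np.int64(-84), np.int64(50))]
188 [(np.int64(1094), np.int64(-366), np.int64(-123)), (np.int64(992), np.int64(-298), np.int64(-83)), (np.int64(733), np.int64(-20), np.int64(47)), (np.int64(708), np.int64(-31), np.int64(49))]
196 [(np.int64(709), np.int64(90), np.int64(61)), (np.int64(543), np.int64(257), np.int64(145)), (np.int64(528), np.int64(245), np.int64(145)), (np.int64(652), np.int64(44), np.int64(60))]
```

View pics/s3.png

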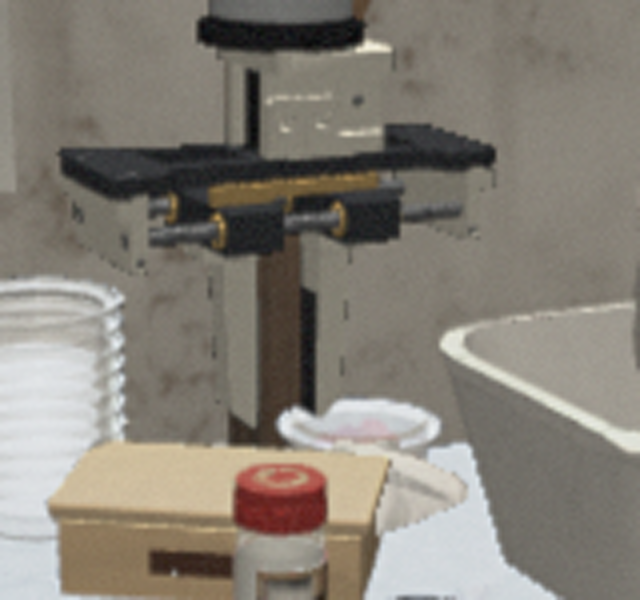

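Run:
```python
from h import *
for n,t in(("side0",(283.4,584,178.8)),("wrist0",(283.4,584,178.8)),("wrist2",(527,264.7,186.6)),("wrist1",(578,291,340)),("wrist3",(524.3,264.8,137.7)),("side3",(524.3,264.8,137.7))):
    im,P=cloud(n+".npz");R=P-np.array(t)
    m=(np.hypot(R[...,0],R[...,1])<75)&(R[...,2]>-15)&(R[...,2]<70)
    if n[-1] in"3":m&=P[...,2]>150
    q=R[m];print(n,m.sum(),"lowest rel z",np.percentile(q[:,2],[0,1,3,10]).round(1) if len(q) else'', "mid",q[q[:,2]<np.percentile(q[:,2],10)].mean(0).round(1) if len(q) else '')
```

```text
side0 917 lowest rel z [37.9 38.5 40.  43.4] mid [-9.4 -6.6 40.9]
wrist0 2701 lowest rel z [37.8 39.1 40.1 43.6] mid [-3.5  3.6 41.1]
wrist2 2702 lowest rel z [37.5 39.  40.  43.5] mid [-5.2 -0.1 41. ]
wrist1 2705 lowest rel z [37.5 39.1 40.1 43.5] mid [-4.1  1.5 41.2]
wrist3 1840 lowest rel z [37.4 39.3 40.9 44.3] mid [-6.1  3.2 41.7]
side3 305 lowest rel z [38.1 38.9 40.  43.6] mid [-5.   0.6 41.1]
```

Both cameras show the fingertips a constant 38 mm above the reported TCP, in every pose so far. The gripper closed above the lid and the jar hasn't moved. From here I take the real tip height as the reported z + 38. Next I reopen and go lower.

Request:
drive_tool:
  commands:
    - {"twist":[0,0,0],"translation":[0,0,0],"fingers":0}
    - {"twist":[0,0,0],"translation":[0,0,0],"fingers":0}
    - {"twist":[0,0,0],"translation":[0,0,0],"fingers":0}
    - {"twist":[0,0,0],"translation":[0,0,0],"fingers":0}
    - {"twist":[0,0,0],"translation":[0,0,0],"fingers":0}
    - {"twist":[0,0,0],"translation":[0,0,0],"fingers":0}
    - {"twist":[0,0,0],"translation":[0,0,0],"fingers":0}
    - {"twist":[0,0,0],"translation":[0,0,0],"fingers":0}

```text
time: 5.2
tcp_pos: [524.2, 264.7, 136.9]
ee_rot: [-180.0, 0.0, 154.1]
force: [-0.2, 0.0, -0.6]
opening: 87.7
finger_force: 0.0
```

Request:
drive_tool:
  commands:
    - {"twist":[0,0,0],"translation":[0,0,0],"fingers":0}
    - {"twist":[0,0,0],"translation":[0,0,5],"fingers":0}
    - {"twist":[0,0,0],"translation":[0,0,20],"fingers":0}
    - {"twist":[0,0,0],"translation":[0,0,35],"fingers":0}
    - {"twist":[0,0,0],"translation":[0,0,48],"fingers":0}
    - {"twist":[0,0,0],"translation":[0,0,57],"fingers":0}
    - {"twist":[0,0,0],"translation":[0,0,57],"fingers":0}
    - {"twist":[0,0,0],"translation":[0,0,57],"fingers":0.3}

```text
time: 6.0
tcp_pos: [524.4, 264.8, 80.0]
ee_rot: [180.0, 0.0, 154.1]
force: [-0.7, 0.0, 0.1]
opening: 88.8
finger_force: 0.0
```

Request:
drive_tool:
  commands:
    - {"twist":[0,0,0],"translation":[0,0,0],"fingers":0.45}
    - {"twist":[0,0,0],"translation":[0,0,0],"fingers":0.5}
    - {"twist":[0,0,0],"translation":[0,0,0],"fingers":0.55}
    - {"twist":[0,0,0],"translation":[0,0,0],"fingers":0.6}
    - {"twist":[0,0,0],"translation":[0,0,0],"fingers":0.7}
    - {"twist":[0,0,0],"translation":[0,0,0],"fingers":0.7}
    - {"twist":[0,0,0],"translation":[0,0,0],"fingers":0.7}
    - {"twist":[0,0,0],"translation":[0,0,0],"fingers":0.7}

```text
time: 6.8
tcp_pos: [524.1, 264.7, 80.0]
ee_rot: [-180.0, -0.0, 154.1]
force: [-0.5, -0.2, 1.6]
opening: 44.0
finger_force: 18.0
```

Request:
drive_tool:
  commands:
    - {"twist":[0,0,0],"translation":[0,0,-6],"fingers":0.7}
    - {"twist":[0,0,0],"translation":[0,0,-20],"fingers":0.7}
    - {"twist":[0,0,0],"translation":[0,0,-38],"fingers":0.7}
    - {"twist":[0,0,0],"translation":[0,0,-52],"fingers":0.7}
    - {"twist":[0,0,0],"translation":[0,0,-60],"fingers":0.7}
    - {"twist":[0,0,0],"translation":[-15,-5,-60],"fingers":0.7}
    - {"twist":[0,0,0],"translation":[-38,-12,-60],"fingers":0.7}
    - {"twist":[0,0,0],"translation":[-65,-21,-60],"fingers":0.7}

```text
time: 7.6
tcp_pos: [573.6, 216.6, 139.1]
ee_rot: [-179.9, -0.1, 154.2]
force: [0.2, 0.3, -1.7]
opening: 44.0
finger_force: 18.0
```

Request:
drive_tool:
  commands:
    - {"twist":[0,0,0],"translation":[-28,-9,0],"fingers":0.7}
    - {"twist":[0,0,0],"translation":[-58,-18,0],"fingers":0.7}
    - {"twist":[0,0,0],"translation":[-88,-28,0],"fingers":0.7}
    - {"twist":[0,0,0],"translation":[-115,-37,0],"fingers":0.7}
    - {"twist":[0,0,0],"translation":[-137,-44,0],"fingers":0.7}
    - {"twist":[0,0,0],"translation":[-150,-48,0],"fingers":0.7}
    - {"twist":[0,0,0],"translation":[-153,-49,0],"fingers":0.7}
    - {"twist":[0,0,0],"translation":[-153,-49,0],"fingers":0.7}

```text
time: 8.4
tcp_pos: [689.3, 106.5, 139.2]
ee_rot: [-180.0, -0.1, 154.1]
force: [-0.5, -0.1, -1.5]
opening: 43.9
finger_force: 18.0
```

Run:
```python
from rig import arm
from h import *
s=arm.state();print({k:np.round(s[k],2).tolist() for k in("time","q","tcp_pos","ee_rot","force","opening","finger_force")})
n="side";p=arm.camera_params(n);im,d=arm.camera(n);np.savez(n+"4.npz",im=im,d=d,M=p["cam_to_world"],k=[p[x] for x in("fx","fy","cx","cy")])
cv2.imwrite("pics/s4.png",cv2.resize(im[80:280,180:400],None,fx=3,fy=3))
```

```text
{'time': 8.4, 'q': [-11.85, 41.76, 2.49, 75.42, -1.9, 62.95, 54.97], 'tcp_pos': [689.25, 106.48, 139.16], 'ee_rot': [-179.97, -0.09, 154.1], 'force': [-0.48, -0.14, -1.53], 'opening': 43.87, 'finger_force': 18.0}
```

View pics/s4.png

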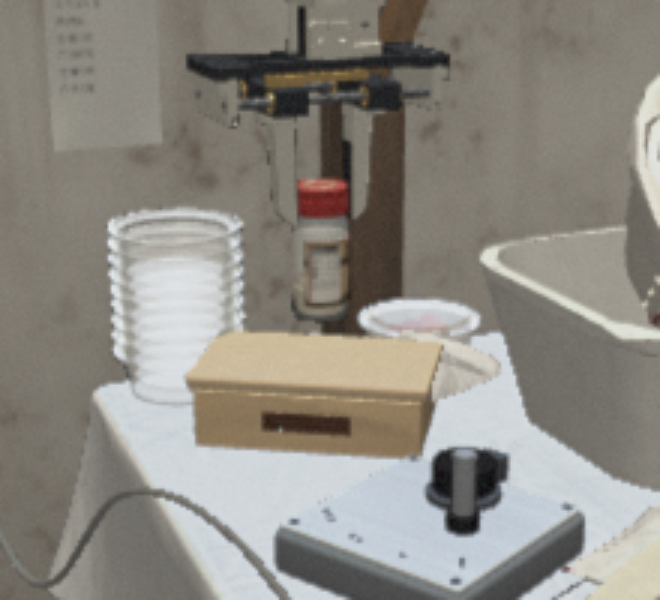

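The jar hangs upright in the fingers above the board at (320,365), and the cup behind it at (418,318) is untouched. Now I lower it.

Request:
drive_tool:
  commands:
    - {"twist":[0,0,0],"translation":[0,0,10],"fingers":0.7}
    - {"twist":[0,0,0],"translation":[0,0,20],"fingers":0.7}
    - {"twist":[0,0,0],"translation":[0,0,28],"fingers":0.7}
    - {"twist":[0,0,0],"translation":[0,0,32],"fingers":0.7}
    - {"twist":[0,0,0],"translation":[0,0,34],"fingers":0.7}
    - {"twist":[0,0,0],"translation":[0,0,35],"fingers":0.7}
    - {"twist":[0,0,0],"translation":[0,0,36],"fingers":0.7}
    - {"twist":[0,0,0],"translation":[0,0,36],"fingers":0.7}

```text
time: 9.25
tcp_pos: [689.9, 106.5, 104.1]
ee_rot: [180.0, 0.0, 154.1]
force: [-0.1, 0.6, -1.1]
opening: 44.1
finger_force: 18.0
```

Request:
drive_tool:
  commands:
    - {"twist":[0,0,0],"translation":[0,0,0.5],"fingers":0.7}
    - {"twist":[0,0,0],"translation":[0,0,1],"fingers":0.7}
    - {"twist":[0,0,0],"translation":[0,0,1.5],"fingers":0.7}
    - {"twist":[0,0,0],"translation":[0,0,1.5],"fingers":0.7}
    - {"twist":[0,0,0],"translation":[0,0,2],"fingers":0.7}
    - {"twist":[0,0,0],"translation":[0,0,2],"fingers":0.7}
    - {"twist":[0,0,0],"translation":[0,0,2],"fingers":0.7}
    - {"twist":[0,0,0],"translation":[0,0,2],"fingers":0.7}

```text
time: 10.05
tcp_pos: [689.8, 106.6, 102.1]
ee_rot: [180.0, 0.0, 154.1]
force: [-0.4, -0.7, -0.3]
opening: 44.0
finger_force: 18.0
```

Request:
drive_tool:
  commands:
    - {"twist":[0,0,0],"translation":[0,0,0.5],"fingers":0.7}
    - {"twist":[0,0,0],"translation":[0,0,0.5],"fingers":0.7}
    - {"twist":[0,0,0],"translation":[0,0,0.5],"fingers":0.5}
    - {"twist":[0,0,0],"translation":[0,0,0.5],"fingers":0.4}
    - {"twist":[0,0,0],"translation":[0,0,0.5],"fingers":0.3}
    - {"twist":[0,0,0],"translation":[0,0,0.5],"fingers":0.15}
    - {"twist":[0,0,0],"translation":[0,0,0.5],"fingers":0}
    - {"twist":[0,0,0],"translation":[0,0,0.5],"fingers":0}

```text
time: 10.85
tcp_pos: [689.7, 106.6, 101.4]
ee_rot: [-180.0, -0.0, 154.1]
force: [0.2, -0.3, -0.5]
opening: 82.0
finger_force: 0.0
```

Request:
drive_tool:
  commands:
    - {"twist":[0,0,0],"translation":[0,0,0],"fingers":0}
    - {"twist":[0,0,0],"translation":[0,0,0],"fingers":0}
    - {"twist":[0,0,0],"translation":[0,0,-10],"fingers":0}
    - {"twist":[0,0,0],"translation":[0,0,-25],"fingers":0}
    - {"twist":[0,0,0],"translation":[0,0,-45],"fingers":0}
    - {"twist":[0,0,0],"translation":[0,0,-65],"fingers":0}
    - {"twist":[0,0,0],"translation":[0,0,-80],"fingers":0}
    - {"twist":[0,0,0],"translation":[0,0,-80],"fingers":0}

```text
time: 11.65
tcp_pos: [691.7, 106.8, 185.2]
ee_rot: [179.8, 0.3, 154.1]
force: [0.4, 0.5, -0.2]
opening: 92.7
finger_force: 0.0
```

Run:
```python
from rig import arm
from h import *
s=arm.state();print({k:np.round(s[k],2).tolist() for k in("time","tcp_pos","ee_rot","opening","q")})
for n in("side","wrist"):
    p=arm.camera_params(n);im,d=arm.camera(n);np.savez(n+"5.npz",im=im,d=d,M=p["cam_to_world"],k=[p[x] for x in("fx","fy","cx","cy")])
    _,P=cloud(n+"5.npz");m=(np.hypot(P[...,0]-690,P[...,1]-107)<45)&(abs(P[...,2]-167)<6)
    print(m.sum(),cv2.minAreaRect(P[m][:,:2].astype(np.float32)) if m.sum()>5 else'',np.median(P[m][:,2]))
    if n=="wrist":
        m=(np.hypot(P[...,0]-443,P[...,1]-265)<25)&(abs(P[...,2]-103)<5)
        print("handle",m.sum(),P[m].mean(0))
```

```text
{'time': 11.65, 'tcp_pos': [691.74, 106.82, 185.19], 'ee_rot': [179.78, 0.32, 154.11], 'opening': 92.72, 'q': [-11.93, 39.66, 2.67, 71.98, -1.83, 68.02, 54.92]}
114 ((689.536376953125, 108.2879638671875), (41.20596694946289, 42.04249572753906), 9.04379653930664) 166.3858680019668
3024 ((690.5082397460938, 106.37335205078125), (43.520423889160156, 43.221839904785156), 55.56563186645508) 167.8495108889078
handle 0 [nan nan nan]<stdin>:10: RuntimeWarning: Mean of empty slice.
  ret = um.true_divide(
```

Request:
drive_tool:
  commands:
    - {"twist":[0,0,4],"translation":[25,3,0],"fingers":0}
    - {"twist":[0,0,8],"translation":[65,8,0],"fingers":0.2}
    - {"twist":[0,0,13],"translation":[110,13,0],"fingers":0.4}
    - {"twist":[0,0,18],"translation":[155,18,0],"fingers":0.5}
    - {"twist":[0,0,23],"translation":[200,24,0],"fingers":0.5}
    - {"twist":[0,0,27],"translation":[240,29,10],"fingers":0.5}
    - {"twist":[0,0,30],"translation":[275,33,30],"fingers":0.5}
    - {"twist":[0,0,30],"translation":[292,35,50],"fingers":0.5}

```text
time: 12.55
tcp_pos: [438.2, 267.8, 130.4]
ee_rot: [-179.9, -0.1, 124.3]
force: [-0.5, -0.4, -0.3]
opening: 46.7
finger_force: 0.0
```

Request:
drive_tool:
  commands:
    - {"twist":[0,0,0],"translation":[0,0,15],"fingers":0.5}
    - {"twist":[0,0,0],"translation":[0,0,25],"fingers":0.5}
    - {"twist":[0,0,0],"translation":[0,0,25],"fingers":0.5}
    - {"twist":[0,0,0],"translation":[0,0,25],"fingers":0.5}
    - {"twist":[0,0,0],"translation":[0,0,25],"fingers":0.5}
    - {"twist":[0,0,0],"translation":[0,0,25],"fingers":0.5}
    - {"twist":[0,0,0],"translation":[0,0,25],"fingers":0.5}
    - {"twist":[0,0,0],"translation":[0,0,25],"fingers":0.5}

```text
time: 13.35
tcp_pos: [442.5, 265.5, 106.8]
ee_rot: [180.0, -0.0, 124.1]
force: [-0.4, -0.2, -0.4]
opening: 46.7
finger_force: 0.0
```

Run:
```python
from rig import arm
from h import *
s=arm.state();print({k:np.round(s[k],2).tolist() for k in("time","tcp_pos","ee_rot","opening","q")})
n="wrist"
p=arm.camera_params(n);im,d=arm.camera(n);np.savez(n+"6.npz",im=im,d=d,M=p["cam_to_world"],k=[p[x] for x in("fx","fy","cx","cy")])
_,P=cloud(n+"6.npz");m=(np.hypot(P[...,0]-443,P[...,1]-265)<20)&(abs(P[...,2]-103)<4)
print("handle",m.sum(),cv2.minAreaRect(P[m][:,:2].astype(np.float32)),np.median(P[m][:,2]))
cv2.imwrite("pics/w6.png",im)
```

```text
{'time': 13.35, 'tcp_pos': [442.52, 265.55, 106.76], 'ee_rot': [179.97, -0.0, 124.1], 'opening': 46.68, 'q': [-39.45, 28.87, 8.89, 109.02, -6.34, 42.55, 7.13]}
handle 332 ((442.6992492675781, 265.7697448730469), (13.452211380004883, 13.136955261230469), 37.83915710449219) 103.04100314160392
```

View pics/w6.png

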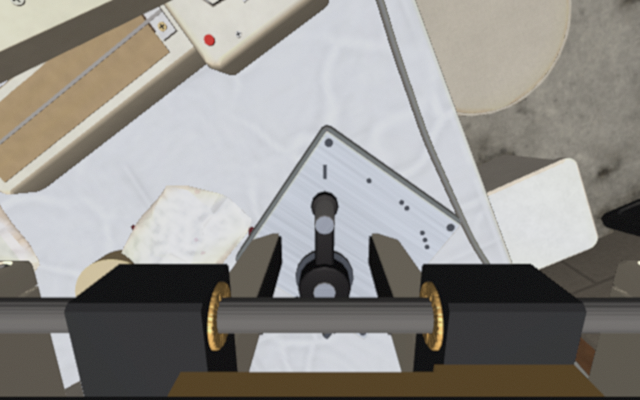

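The handle top at (323,224) is centred between the fingers, and the box shows its bar and stud marks. I descend so the real tips are at about z 70, then grip.

Request:
drive_tool:
  commands:
    - {"twist":[0,0,0],"translation":[0,0,15],"fingers":0.5}
    - {"twist":[0,0,0],"translation":[0,0,35],"fingers":0.5}
    - {"twist":[0,0,0],"translation":[0,0,55],"fingers":0.5}
    - {"twist":[0,0,0],"translation":[0,0,68],"fingers":0.5}
    - {"twist":[0,0,0],"translation":[0,0,74],"fingers":0.5}
    - {"twist":[0,0,0],"translation":[0,0,74],"fingers":0.6}
    - {"twist":[0,0,0],"translation":[0,0,74],"fingers":0.8}
    - {"twist":[0,0,0],"translation":[0,0,74],"fingers":1}
  newtons: 30

```text
time: 14.2
tcp_pos: [442.9, 265.9, 33.2]
ee_rot: [179.9, 0.0, 124.1]
force: [-0.3, 0.2, -0.5]
opening: 26.8
finger_force: 0.0
```

Request:
drive_tool:
  commands:
    - {"twist":[0,0,0],"translation":[0,0,0],"fingers":1}
    - {"twist":[0,0,0],"translation":[0,0,0],"fingers":1}
    - {"twist":[0,0,0],"translation":[0,0,0],"fingers":1}
    - {"twist":[0,0,0],"translation":[0,0,0],"fingers":1}
    - {"twist":[0,0,0],"translation":[0,0,0],"fingers":1}
    - {"twist":[0,0,0],"translation":[0,0,0],"fingers":1}
    - {"twist":[0,0,0],"translation":[0,0,0],"fingers":1}
    - {"twist":[0,0,0],"translation":[0,0,0],"fingers":1}

```text
time: 15.0
tcp_pos: [442.2, 265.6, 32.8]
ee_rot: [-180.0, -0.0, 124.1]
force: [-2.0, -0.7, 5.2]
opening: 13.5
finger_force: 30.0
```

Run:
```python
from rig import arm
from h import *
from scipy.spatial.transform import Rotation as Ro
s=arm.state();print({k:np.round(s[k],2).tolist() for k in("time","tcp_pos","ee_rot","opening","finger_force","force","moment")})
c=np.array([481.5,207.5]);h=s["tcp_pos"][:2];v=h-c;print("radius",np.hypot(*v),"ang",np.degrees(np.arctan2(v[1],v[0])))
R=Ro.from_euler("xyz",s["ee_rot"],degrees=True).as_matrix()
for a in np.arange(0.1,1.25,0.1).tolist()+[1.22]:
    r=Ro.from_euler("z",-a).as_matrix()[:2,:2];d=np.append(c+r@v-h,0);t=R.T@d
    print(round(a,2),round(np.degrees(a),1),t.round(1))
```

```text
{'time': 15.0, 'tcp_pos': [442.2, 265.58, 32.83], 'ee_rot': [-180.0, -0.01, 124.12], 'opening': 13.46, 'finger_force': 30.0, 'force': [-2.01, -0.72, 5.17], 'moment': [-0.19, 0.34, 0.01]}
radius 70.1239444813463 ang 124.08113607407395
0.1 5.7 [-0.4  7.  -0. ]
0.2 11.5 [-1.4 13.9 -0. ]
0.3 17.2 [-3.1 20.7 -0. ]
0.4 22.9 [-5.6 27.3 -0. ]
0.5 28.6 [-8.6 33.6 -0. ]
0.6 34.4 [-12.3  39.6  -0. ]
0.7 40.1 [-16.5  45.2  -0. ]
0.8 45.8 [-21.3  50.3  -0. ]
0.9 51.6 [-26.6  54.9  -0. ]
1.0 57.3 [-32.3  59.   -0. ]
1.1 63.0 [-38.4  62.5  -0. ]
1.2 68.8 [-44.8  65.3  -0. ]
1.22 69.9 [-46.1  65.8  -0. ]
```

The pin is held (opening 13.5 mm, radius 70.1 mm). Now I turn it along the arc.

Request:
drive_tool:
  commands:
    - {"twist":[0,0,2.9],"translation":[-0.1,3.5,0],"fingers":1}
    - {"twist":[0,0,5.7],"translation":[-0.4,7,0],"fingers":1}
    - {"twist":[0,0,8.6],"translation":[-0.8,10.5,0],"fingers":1}
    - {"twist":[0,0,11.5],"translation":[-1.4,13.9,0],"fingers":1}
    - {"twist":[0,0,14.3],"translation":[-2.2,17.3,0],"fingers":1}
    - {"twist":[0,0,17.2],"translation":[-3.1,20.7,0],"fingers":1}
    - {"twist":[0,0,20],"translation":[-4.2,24,0],"fingers":1}
    - {"twist":[0,0,22.9],"translation":[-5.6,27.3,0],"fingers":1}

```text
time: 15.8
tcp_pos: [468.2, 276.4, 32.8]
ee_rot: [180.0, -0.0, 101.1]
force: [-0.7, 0.0, 4.7]
opening: 13.7
finger_force: 30.0
```

Request:
drive_tool:
  commands:
    - {"twist":[0,0,2.9],"translation":[-0.1,3.5,0],"fingers":1}
    - {"twist":[0,0,5.7],"translation":[-0.4,7,0],"fingers":1}
    - {"twist":[0,0,8.6],"translation":[-0.8,10.5,0],"fingers":1}
    - {"twist":[0,0,11.5],"translation":[-1.4,13.9,0],"fingers":1}
    - {"twist":[0,0,14.3],"translation":[-2.2,17.3,0],"fingers":1}
    - {"twist":[0,0,17.2],"translation":[-3.1,20.7,0],"fingers":1}
    - {"twist":[0,0,20],"translation":[-4.2,24,0],"fingers":1}
    - {"twist":[0,0,22.9],"translation":[-5.6,27.3,0],"fingers":1}

```text
time: 16.6
tcp_pos: [496.3, 276.4, 32.9]
ee_rot: [180.0, -0.0, 78.3]
force: [-1.6, -0.4, 5.3]
opening: 13.3
finger_force: 30.0
```

Run:
```python
from rig import arm
import numpy as np
s=arm.state();print({k:np.round(s[k],2).tolist() for k in("time","q","tcp_pos","ee_rot","opening","finger_force","force","moment")})
v=s["tcp_pos"][:2]-np.array([481.5,207.5]);print("radius",np.hypot(*v),"turn",np.radians(124.08-np.degrees(np.arctan2(v[1],v[0]))))
```

```text
{'time': 16.6, 'q': [-44.2, 39.99, 20.59, 104.73, -21.06, 39.01, -23.23], 'tcp_pos': [496.26, 276.43, 32.89], 'ee_rot': [179.98, -0.04, 78.26], 'opening': 13.3, 'finger_force': 30.0, 'force': [-1.64, -0.41, 5.3], 'moment': [-0.13, 0.32, 0.06]}
radius 70.49435006724188 turn 0.8057961933964811
```

Request:
drive_tool:
  commands:
    - {"twist":[0,0,3],"translation":[-0.1,3.6,0],"fingers":1}
    - {"twist":[0,0,6],"translation":[-0.4,7.3,0],"fingers":1}
    - {"twist":[0,0,9],"translation":[-0.9,11,0],"fingers":1}
    - {"twist":[0,0,12],"translation":[-1.6,14.6,0],"fingers":1}
    - {"twist":[0,0,15],"translation":[-2.5,18.1,0],"fingers":1}
    - {"twist":[0,0,18],"translation":[-3.5,21.6,0],"fingers":1}
    - {"twist":[0,0,21],"translation":[-4.7,25,0],"fingers":1}
    - {"twist":[0,0,22.9],"translation":[-5.6,27.4,0],"fingers":1}

```text
time: 17.4
tcp_pos: [522.2, 265.6, 32.9]
ee_rot: [180.0, -0.1, 55.4]
force: [-1.1, 0.3, 5.7]
opening: 13.3
finger_force: 30.0
```

Request:
drive_tool:
  commands:
    - {"twist":[0,0,0],"translation":[0,0,0],"fingers":1}
    - {"twist":[0,0,0],"translation":[0,0,0],"fingers":1}
    - {"twist":[0,0,0],"translation":[0,0,0],"fingers":1}
    - {"twist":[0,0,0],"translation":[0,0,0],"fingers":1}
    - {"twist":[0,0,0],"translation":[0,0,0],"fingers":1}
    - {"twist":[0,0,0],"translation":[0,0,0],"fingers":1}
    - {"twist":[0,0,0],"translation":[0,0,0],"fingers":1}
    - {"twist":[0,0,0],"translation":[0,0,0],"fingers":1}

```text
time: 18.2
tcp_pos: [522.3, 265.6, 32.9]
ee_rot: [180.0, -0.1, 55.5]
force: [-0.8, 0.9, 5.3]
opening: 13.7
finger_force: 30.0
```

Run:
```python
from rig import arm
from h import *
s=arm.state();print({k:np.round(s[k],2).tolist() for k in("time","q","tcp_pos","ee_rot","opening","finger_force","force","moment")})
v=s["tcp_pos"][:2]-np.array([481.5,207.5]);print("radius",np.hypot(*v),"turn",np.radians(124.08-np.degrees(np.arctan2(v[1],v[0]))))
c=[]
for n in("wrist","side"):
    p=arm.camera_params(n);im,d=arm.camera(n);np.savez(n+"7.npz",im=im,d=d,M=p["cam_to_world"],k=[p[x] for x in("fx","fy","cx","cy")])
    c.append(im[100:400,120:520] if n=="wrist" else cv2.resize(im[100:300,180:446],(400,300)))
    _,P=cloud(n+"7.npz");m=(np.hypot(P[...,0]-690,P[...,1]-107)<45)&(abs(P[...,2]-167)<6)
    print(m.sum(),cv2.minAreaRect(P[m][:,:2].astype(np.float32)) if m.sum()>5 else'')
    b=P[(np.hypot(P[...,0]-s["tcp_pos"][0],P[...,1]-s["tcp_pos"][1])<12)&(P[...,2]>90)&(P[...,2]<107)]
    if len(b)>8:print("pin",len(b),cv2.minAreaRect(b[:,:2].astype(np.float32)),np.median(b[:,2]))
cv2.imwrite("pics/c7.png",np.hstack(c))
```

```text
{'time': 18.2, 'q': [-45.48, 42.28, 26.99, 101.96, -27.04, 42.2, -38.69], 'tcp_pos': [522.31, 265.56, 32.89], 'ee_rot': [179.96, -0.09, 55.46], 'opening': 13.69, 'finger_force': 30.0, 'force': [-0.75, 0.92, 5.3], 'moment': [0.11, 0.25, 0.19]}
radius 70.96751711839899 turn 1.207493400980057
0 
pin 1110 ((522.7938842773438, 266.51934814453125), (16.66734504699707, 16.399314880371094), 57.29122543334961) 102.4698850512714
38 ((697.93701171875, 119.41099548339844), (14.101885795593262, 36.70431900024414), 57.371185302734375)
pin 11 ((528.7972412109375, 271.9115295410156), (2.3192238807678223, 16.516084671020508), 45.88449478149414) 101.38555597414995
```

View pics/c7.png

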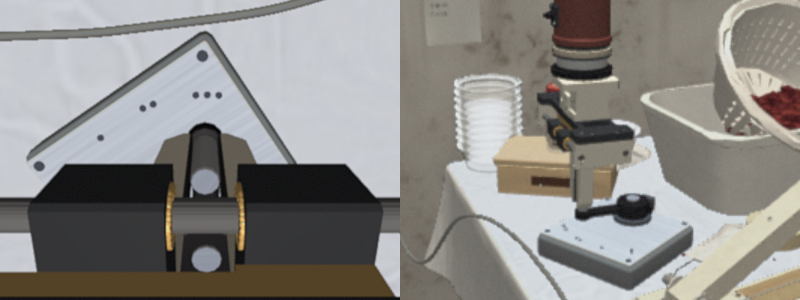

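The crank arm (206,130) lines up with the three studs (208,95). The pin is held at 30 N, the measured turn is about 1.20 rad, and the jar's red lid still shows behind the gripper at the right height.

```bash
python3 -c "
from rig import arm
print(arm.finish_job())"
```

```text
the job is handed in; nothing more can be done
None
```

I stood the jar upright near the middle of the cutting board, turned the dial to the third click (about 1.2 rad, crank arm lined up with the three studs) and handed in with the gripper still holding the handle; the first grasp closed above the lid without moving the jar, because the real fingertips sit about 38 mm above the reported TCP, which I corrected for from then on.

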